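Check the vegetable slicer's gap with a gauge blade

ROBOT

A 6-joint arm with a two-finger parallel gripper is mounted at the origin on the work surface. World frame = base frame: x ahead of the robot, y to its left, z up, the work surface at z = 0. Lengths are in m, angles in degrees, forces in N, time in s.
With the tool pointing down it reaches from about 0.4 to 0.825 m from the base axis. Payload 7 kg.
Tool frame: the origin (TCP) lies midway between the tips of the shut fingers; the grasp point (between the pads) lies 19 mm behind it; z points along the fingers, y is the line along which they close (so a half turn about z gives the same grasp; the last joint's range is limited). The gripper opens to 88 mm and grips with 3 to 60 N. Pads are 19 mm wide; open, the fingers measure 130 mm over their backs; the gripper's body (78 mm by 193 mm) begins 47 mm behind the grasp point.
Start: joints at [-50.3, 20.546, 0.682, 0, -70.136, -16.507], TCP at [0.266, -0.62, 0.201] pointing down, gripper open.
Joint ranges: [-176.03, 176.03], [-82.01, 121.73], [-58.28, 71.71], [-173.87, 95.51], [-174.79, -0.11], [-173.66, 173.66]. Speed limits (degrees/s): [136.94, 136.94, 172.46, 180, 180, 180].

INTERFACE

Orientations are given as [roll, pitch, yaw] about the fixed x, y, z axes, in that order (R = Rz(yaw) Ry(pitch) Rx(roll)).
In Python, from plant import get_state, optics, order gives the robot as it stands. The module is installed in compiled form; this text tells all that it offers.
- The arm moves only by the tool send_rows, never from a script. Its argument "moves" is a list of rows, each an object with "slide": the shift along the tool's x, y, z as a fraction of full scale, a list of three; "turn": the turn about the tool's z as a fraction of full scale; "gripper": the opening, from 0 (shut) to 1 (fully open). A call has exactly 5 rows; each row is the pose to reach, as a shift and turn from the pose commanded when the call began, along the tool's axes at that moment; what a row does not reach only later rows make up. Full scale, the value 1, is 150 mm for a shift and 90 degrees for a turn. A row lasts 1/12 s, in which the tool goes at most 41.7 mm and 7.16 degrees, less where a joint would pass 70% of its speed; a pose out of reach is approached as far as the arm can. A call with a number of a shift or a turn outside -1 to 1 is refused whole. A call with a gripper value outside its range is refused whole. The fingers move at their own pace and stop on an object; "newtons" is the grip in N (left out, the last holds). Time passes only in rows, so rows that repeat a pose let the fingers close, or fill a call up. It gives the time, the measured TCP pose, the force, the opening and the grip force at its end, in the units of the state.
- get_state(): the state, without advancing time (a new reading comes with each control period).
- optics.capture(name): name is "side" or "top"; returns a dict with "img" (400x640x3 uint8, red, green, blue), "intrinsics" (3x3 intrinsics, pixels), "origin" and "attitude" of the camera in the world. Camera axes: x right, y down, z forward; pixel columns grow to the right and rows downward; lengths in m; the calibration is good to about 2 mm. A picture is of the moment at which its call begins. There is no depth.
- order.close_job(): hands the job in; it is judged then, once.
Trained networks look in the newest picture that a camera, given by its name, has taken for a name from the list of things; names that differ only in an ending like _2 or _b are one class to them, and where a whole thing is asked for, a point or a joint stands for the part that bears it (a point fixed in the world has none). Each returns a list of dicts, best first, with "p" (0 to 1); they miss things now and then, are a little off and sometimes report something else, mostly with a low value. They report only what shows in the picture. A call takes as long as a camera call. They do not tell look-alikes from the thing itself.
- optics.look_for(camera, name): "location" ([x, y, z] in m, in world coordinates, good to about 4 mm: the middle of the surface that is visible of it).
The state is a dict: "time_s": time; "joints": joint angles; "qd": joint speeds; "joint_torque": joint torques, N m; "tcp_pos": TCP position; "eef_rot": TCP orientation; "contact_force": force on the tool from outside, world axes, zero at the start; "moment": the same for the moment, N m; "gripper_width": finger opening in m; "gripper_force": force on a finger pad.
Only numpy, scipy, OpenCV 4.12 (cv2) and the standard library are available. Lean on these libraries where they do the work, as an engineer would, in place of code of your own. Each camera call takes 0.05 s, during which the arm holds its last target. There are 200 camera calls.

TASK

Check the cutting gap of the vegetable slicer with the yellow-handled gauge: slide its blade, nose first, from the bare metal infeed deck into the slot under the dark knife, until the knife's edge lies over the red band on the gauge. Leave the gauge there, let go, lying flat on the deck, straight and about mid-width. Leave the blue-handled gauge and everything else on the counter where they stand.

Things in the scene. Friction and masses are not known exactly. Their poses are not given: they have to be found in the camera images.
- gauge_yellow: Gauge to use: flat aluminium blade 150 long, 36 wide, 5 mm thick, with an upright yellow grip block. Origin at the blade underside below the middle of the grip; x to the nose, z up. Blade from x = -50 to +100 mm (nose). Grip 44 long (x), 24 wide (y), from z = 5 to 45 mm: pinch it across y. Red band 12 mm wide across the blade top at x = 49 to 61 mm. About 120 g.
- gauge_band (a point): Centre of the red band, on the upper face of the yellow gauge's blade: 55 mm in front of the gauge's origin, 5 mm up.
- gauge_nose (a point): Middle of the yellow gauge's nose, at the blade's underside: 100 mm in front of the gauge's origin.
- slicer: Hand vegetable slicer, fixed, 330 long (x), 122 wide, 44 mm high. Origin on the counter below the middle of the knife edge; x = pushing direction, infeed to outfeed, z up. Bare metal deck 98 mm wide, top 30 mm above the counter, x = -170 to +60 mm, between cream side frames 34 mm high (44 beside the slot). Dark steel knife from x = 0 to 22, then green outfeed plate to 155 mm.
- slicer_edge (a point): Point on the deck's top right below the middle of the knife edge: the slot's mouth, 30 mm above the counter; axes as the slicer's. Knife and green plate are 5 mm thick, underside 39 and top 44 mm above the counter, so the slot between deck and knife is 9 mm high and 98 mm wide. It has no stop inside.
- gauge_blue: second gauge, not wanted: same outline as the yellow one but a blue grip and a 12 mm thick blade, too thick for the slot. Origin under the middle of the grip, +x to the nose. Grip 44 x 24 mm, 12 to 52 mm above the origin.
- bottle_pale: pale cream squeeze bottle with yellow cap and a thin upright spout, 74 mm diameter, 188 mm tall overall. Origin at the centre of its underside. Bystander.
- bottle_blue: dark blue squeeze bottle with dull yellow cap and a thin upright spout, 92 mm diameter, 203 mm tall overall. Origin at the centre of its underside. Bystander.
- chopstick_cup: cream cup with dark red wheat pattern, full of yellow and grey chopsticks, 92 mm diameter, about 225 mm tall with the sticks. Origin at the centre of its underside. Bystander.
- toothpick_jar: small pale jar with bright green lid, 56 mm diameter, 86 mm tall. Origin at the centre of its underside. Bystander.
- tub: empty white plastic tub, 110 mm diameter, 85 mm tall. Origin at the centre of its underside. Bystander.
- radish: piece of white radish lying on its side, 130 mm long along its x, about 54 mm thick. Origin at the centre of its underside. Bystander.
There are look-alikes about, which are no part of the job. Leave any orange look-alike of the gauge_yellow alone.

How it is judged (in metres and radians):
At the end, for the whole second after the job is handed in: Yellow gauge at rest, flat on the slicer deck (3.5 mm, 0.05 rad), nose in the slot, red band's centre within 7.5 mm of the knife's edge lengthwise and 20 mm of mid-width, within 0.15 rad of the slicer's direction; blue gauge and other loose things within 30 mm of their starts (x of gauge_band in the frame of slicer_edge between -0.0075 and 0.0075 m and y of gauge_band in the frame of slicer_edge between -0.02 and 0.02 m and z of gauge_nose in the frame of slicer_edge between -0.003 and 0.0035 m and z of gauge_yellow in the frame of slicer_edge between -0.003 and 0.0035 m and x of gauge_nose in the frame of slicer_edge above 0.03 m and angle between the x axis of gauge_yellow and the x axis of slicer, either way round below 0.15 rad and angle between gauge_yellow's own z axis and vertical below 0.05 rad and linear speed of gauge_yellow below 0.01 m/s and angular speed of gauge_yellow below 0.1 rad/s and distance of each of gauge_blue, bottle_pale, bottle_blue, chopstick_cup, toothpick_jar, tub, radish from where it was at the start of the episode below 0.03 m); the robot touches nothing.
It fails at once if the blue gauge or another loose bystander is moved more than 30 mm (distance of any of gauge_blue, bottle_pale, bottle_blue, chopstick_cup, toothpick_jar, tub, radish from where it was at the start of the episode above 0.03 m).
It fails at once if the blue gauge or another loose bystander is tipped more than 0.3 rad (angle between any of gauge_blue, bottle_pale, bottle_blue, chopstick_cup, toothpick_jar, tub, radish's own z axis and vertical above 0.3 rad).
It also fails if it takes over 45 s, if anything falls off the work surface, if the arm or the gripper's body presses on something with over 40 N, if the wrist force passes 120 N, or if a joint passes its speed limit or range.

## Working session

There is one attempt and no reset: what is moved stays moved. The work goes in short steps, Python scripts to look and compute and a tool call to move; the robot and the scene stay as the last step left them, time stands still between calls to the robot, and variables do not carry over. Pictures are saved under pics/ and viewed, at most 10 in all, crops included, and the job is handed in when it is done.

Besides the shell and the picture viewer there is one more tool, called after "Request:" as name(argument=value, ...) on one line, values as JSON. send_rows: Moves the arm, as the interface text tells. Shift numbers are shares of 150 mm and turn numbers shares of 90 degrees, none past 1 either way. Its arguments: {"type":"object","properties":{"moves":{"type":"array"},"newtons":{"type":"number"}},"required":["moves"]}

```bash
mkdir -p pics
cat > h.py <<'E'
import numpy as np, cv2
from plant import get_state, optics, order
def cap(n,f=None):
    c=optics.capture(n)
    if f: cv2.imwrite('pics/'+f,c['img'][:,:,::-1])
    return c
def RT(c):
    A=np.array(c['attitude'],float)
    if A.shape!=(3,3):
        from scipy.spatial.transform import Rotation as R
        A=R.from_euler('xyz',A,degrees=True).as_matrix() if A.size==3 else R.from_quat(A).as_matrix()
    return A,np.array(c['origin'])
def ray(c,u,v,z):
    A,o=RT(c); d=A@np.linalg.inv(np.array(c['intrinsics']))@[u,v,1]
    return o+d*(z-o[2])/d[2]
def proj(c,p):
    A,o=RT(c); q=np.array(c['intrinsics'])@(A.T@(np.array(p)-o)); return q[:2]/q[2]
E
python3 - <<'E'
from h import *
a=cap('top','t0.png');b=cap('side','s0.png')
for c in(a,b): print(c['intrinsics'],c['origin'],c['attitude'])
for cam,c in(('top',a),('side',b)):
  for n in['gauge_yellow','gauge_band','gauge_nose','gauge_blue','slicer','slicer_edge']:
    for d in optics.look_for(cam,n)[:3]: print(cam,n,round(d['p'],2),np.round(d['location'],3),proj(c,d['location']).round())
s=get_state();print(s['tcp_pos'],s['eef_rot'],s['gripper_width'])
E
```

```text
[[506.34571914   0.         316.97962689]
 [  0.         506.34571914 206.15796205]
 [  0.           0.           1.        ]] [ 0.24287878 -0.12423421  1.95637202] [-171.54399611    0.66598699  -89.45186988]
[[430.0813849    0.         318.01356559]
 [  0.         430.0813849  203.88446759]
 [  0.           0.           1.        ]] [0.15034616 0.57898899 1.02702969] [-140.25590439    0.39477959 -150.69086779]
top gauge_yellow 0.73 [ 0.344 -0.644  0.006] [459. 256.]
top gauge_yellow 0.64 [ 0.567 -0.415  0.006] [398. 198.]
top gauge_yellow 0.62 [ 0.286 -0.269  0.005] [361. 270.]
top gauge_band 0.75 [ 0.585 -0.232  0.006] [351. 193.]
top gauge_band 0.64 [ 0.566 -0.414  0.003] [398. 198.]
top gauge_band 0.6 [ 0.282 -0.271  0.003] [361. 272.]
top gauge_nose 0.77 [ 0.567 -0.415  0.006] [398. 198.]
top gauge_nose 0.64 [ 0.343 -0.64   0.006] [458. 256.]
top gauge_nose 0.56 [ 0.588 -0.228  0.005] [350. 193.]
top gauge_blue 0.78 [ 0.451 -0.242  0.013] [354. 227.]
top slicer 0.71 [0.518 0.199 0.034] [239. 208.]
top slicer_edge 0.61 [0.52  0.199 0.034] [239. 208.]
side gauge_yellow 0.98 [ 0.584 -0.231  0.008] [326. 187.]
side gauge_yellow 0.9 [ 0.34  -0.067  0.005] [374. 257.]
side gauge_yellow 0.82 [ 0.558 -0.405  0.01 ] [357. 156.]
side gauge_band 0.96 [ 0.343 -0.071  0.006] [374. 255.]
side gauge_band 0.64 [ 0.279 -0.279  0.016] [423. 211.]
side gauge_band 0.62 [ 0.557 -0.405  0.009] [357. 156.]
side gauge_nose 0.92 [ 0.555 -0.408  0.004] [358. 157.]
side gauge_nose 0.87 [ 0.339 -0.064  0.002] [374. 258.]
side gauge_nose 0.79 [ 0.276 -0.275  0.014] [423. 213.]
side gauge_blue 0.95 [ 0.454 -0.236  0.01 ] [364. 200.]
side slicer 0.63 [0.513 0.22  0.042] [264. 306.]
side slicer_edge 0.62 [0.517 0.227 0.048] [261. 306.]
[ 0.26582494 -0.62045693  0.20090116] [-1.79994805e+02  1.21138632e-03 -1.56807688e+02] 0.0875620282762643
```

View pics/t0.png

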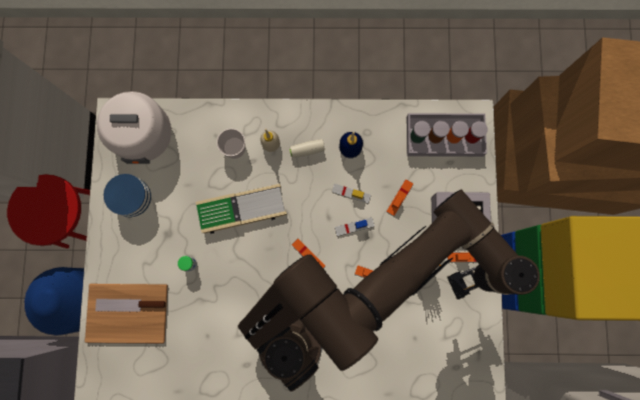

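View pics/s0.png

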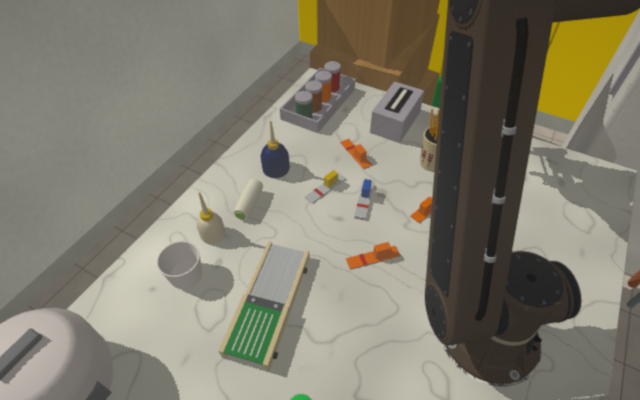

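The yellow gauge is at top (351,193) / side (325,187). What could be mistaken for it: orange gauges at top (400,197), (308,253), (362,271), (460,257), and the blue gauge at (354,227). The nose points image-left (+y), and the slicer pushes the same way, deck right, green plate left.

Run:
```python
from h import *
a=cv2.imread('pics/t0.png');b=cv2.imread('pics/s0.png')
A=cv2.resize(a[170:245,190:390],(800,300),interpolation=cv2.INTER_CUBIC)
B=cv2.resize(b[160:365,215:390],(512,600),interpolation=cv2.INTER_CUBIC)[:, :]
B1=cv2.resize(b[165:210,290:350],(400,300),interpolation=cv2.INTER_CUBIC)
B2=cv2.resize(b[235:370,210:390],(400,300),interpolation=cv2.INTER_CUBIC)
cv2.imwrite('pics/c1.png',np.vstack([A,np.hstack([B1,B2])]))
```

```text
(no output)
```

View pics/c1.png

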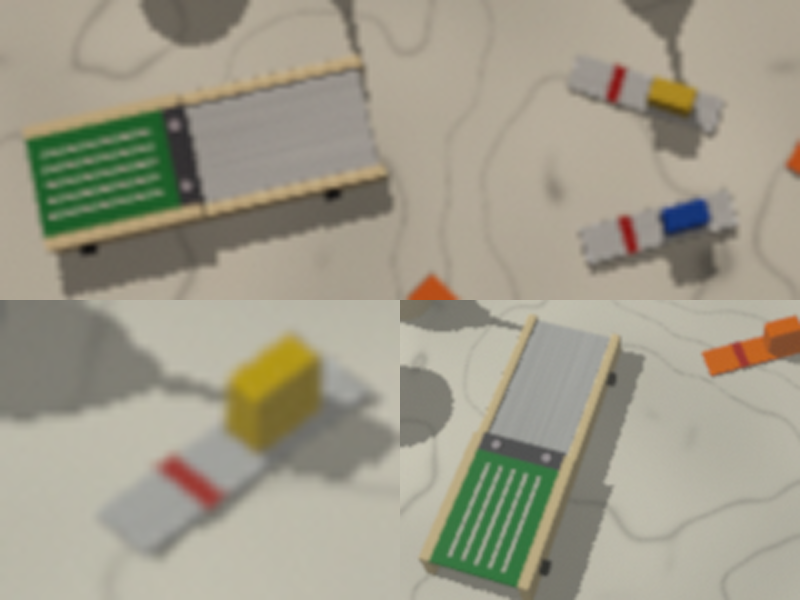

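The crop confirms yellow grip, bare blade, red band ahead at crop (616,84), nose at (574,74); knife edge is about crop (195,155). Next I fit both poses.

```bash
cat >> h.py <<'E'
from scipy.optimize import least_squares
def fit(obs,x0):
    # obs: (cam, local xyz, pixel)
    def w(p,l): c,s=np.cos(p[2]),np.sin(p[2]); return [p[0]+c*l[0]-s*l[1],p[1]+s*l[0]+c*l[1],l[2]]
    r=least_squares(lambda p:np.concatenate([proj(c,w(p,l))-q for c,l,q in obs]),x0,loss='soft_l1')
    return r.x,r.fun.reshape(-1,2).round(1)
E
python3 - <<'E'
from h import *
T=cap('top');S=cap('side')
f=lambda x,y,s,o:np.array([o[0]+(x+.5)/s-.5,o[1]+(y+.5)/s-.5])
t=lambda x,y:f(x,y,4,(190,170)); b1=lambda x,y:f(x,y-300,6.667,(290,165)); b2=lambda x,y:f(x-400,y-300,2.222,(210,235))
g=[(T,(.055,0,.005),t(616,84)),(T,(.1,0,.005),t(574,74)),(T,(-.05,0,.005),t(716,115)),
(S,(.055,0,.005),b1(190,482)),(S,(.1,-.018,.005),b1(98,515)),(S,(.1,.018,.003),b1(155,555)),(S,(-.05,-.018,.005),b1(378,398))]
# try both y signs via residuals
for sg in(1,-1):
  p,r=fit([(c,(l[0],sg*l[1],l[2]),q) for c,l,q in g],[.585,-.23,1.4]);print('gauge',p[:2].round(4),np.degrees(p[2]).round(1),r.tolist())
k=[(T,(0,0,.044),t(195,155)),(T,(-.17,-.061,.034),t(362,58)),(T,(-.17,.061,.034),t(386,174)),(T,(.155,-.061,.044),t(26,135)),(T,(.155,.061,.044),t(45,245)),
(S,(0,-.049,.044),b2(487,433)),(S,(0,.049,.044),b2(566,455)),(S,(.155,-.061,.044),b2(422,558)),(S,(.155,.061,.044),b2(525,590)),(S,(-.17,-.061,.034),b2(533,317)),(S,(-.17,.061,.034),b2(622,338))]
for nm,cc in(('both',k),('T',k[:5]),('S',k[5:])):
  p,r=fit([(c,(l[0],l[1],l[2]),q) for c,l,q in cc],[.52,.199,1.8]);print(nm,p[:2].round(4),np.degrees(p[2]).round(1),r.tolist())
E
```

```text
gauge [ 0.5727 -0.2534] 69.3 [[-0.1, 0.7], [-0.4, -0.8], [0.1, 2.5], [1.2, 0.5], [0.4, -0.8], [-0.9, 0.3], [-6.0, -5.6]]
gauge [ 0.5777 -0.2539] 71.8 [[-0.2, 0.0], [-0.6, -1.1], [0.4, 0.7], [0.4, 0.2], [7.5, 5.9], [-8.7, -6.1], [-0.2, -0.7]]
both [0.517  0.2024] 102.7 [[-0.3, -0.2], [-1.5, -0.1], [-1.1, 1.4], [-0.7, -2.1], [0.2, 1.4], [-0.1, -0.8], [0.8, -0.7], [-1.3, -0.5], [1.6, 0.1], [-1.0, -0.5], [0.5, 0.3]]
T [0.5174 0.1997] 102.9 [[0.4, -0.3], [-0.9, -0.4], [-0.4, 1.2], [-0.0, -2.1], [1.0, 1.4]]
S [0.5169 0.2034] 102.5 [[-0.3, -0.5], [0.6, -0.3], [-1.7, -0.3], [1.1, 0.5], [-1.0, -0.3], [0.6, 0.7]]
```

```bash
cat >> h.py <<'E'
def go(x,y,z,yaw):
    s=get_state();p=np.array(s['tcp_pos']);w=np.radians(s['eef_rot'][2])
    d=np.array([x,y,z])-p
    tx=np.array([np.cos(w),np.sin(w)]);ty=np.array([np.sin(w),-np.cos(w)])
    print('tcp',p.round(4),'rpy',np.round(s['eef_rot'],2),'| slide mm',(1000*np.array([d[:2]@tx,d[:2]@ty,-d[2]])).round(1),'units',(np.array([d[:2]@tx,d[:2]@ty,-d[2]])/.15).round(3),'turn',round(-((yaw-s['eef_rot'][2]+180)%360-180)/90,3),'F',np.round(s['contact_force'],1),'w',round(s['gripper_width'],4),'t',s['time_s'])
E
python3 - <<'E'
from h import *
T=cap('top');S=cap('side')
for n in['chopstick_cup','bottle_blue','bottle_pale','radish','toothpick_jar','tub']:
  for c in('top','side'):
    print(n,c,[(round(d['p'],2),np.round(d['location'],3).tolist()) for d in optics.look_for(c,n)[:2]])
f=lambda x,y,s,o:np.array([o[0]+(x+.5)/s-.5,o[1]+(y+.5)/s-.5])
t=lambda x,y:f(x,y,4,(190,170)); b1=lambda x,y:f(x,y-300,6.667,(290,165))
g=[(T,(.055,0,.005),t(616,84)),(T,(.1,0,.005),t(574,74)),(T,(-.05,0,.005),t(716,115)),
(S,(.055,0,.005),b1(190,482)),(S,(.1,-.018,.005),b1(98,515)),(S,(.1,.018,.003),b1(155,555)),(S,(-.05,.018,.005),b1(378,398))]
for q in(g,[g[i] for i in(0,1,2)],g[3:]):
  p,r=fit(q,[.577,-.254,1.25]);print(p[:2].round(4),np.degrees(p[2]).round(1),r.tolist())
go(.577,-.254,.16,-108)
E
```

```text
chopstick_cup top []
chopstick_cup side [(0.73, [0.343, -0.469, 0.107])]
bottle_blue top [(0.94, [0.757, -0.225, 0.088])]
bottle_blue side [(0.65, [0.755, -0.21, 0.075])]
bottle_pale top []
bottle_pale side [(0.72, [0.773, 0.1, 0.065]), (0.33, [0.515, 0.223, 0.049])]
radish top [(0.96, [0.752, -0.055, 0.05]), (0.28, [0.756, -0.223, 0.084])]
radish side [(0.59, [0.747, -0.049, 0.047])]
toothpick_jar top [(0.68, [0.757, -0.224, 0.087]), (0.62, [0.303, 0.379, 0.086])]
toothpick_jar side [(0.63, [0.316, 0.373, 0.082])]
tub top [(0.72, [0.776, 0.24, 0.029])]
tub side [(0.73, [0.782, 0.231, 0.046])]
[ 0.5778 -0.2544] 72.8 [[-0.1, 0.2], [-0.6, -0.7], [0.6, 0.5], [0.7, 0.3], [0.1, -0.3], [-0.6, 0.5], [-0.3, -0.9]]
[ 0.5786 -0.2549] 73.9 [[-0.1, 0.3], [-0.6, -0.4], [0.8, 0.1]]
[ 0.5769 -0.2538] 72.0 [[0.7, 0.4], [0.1, -0.4], [-0.8, 0.5], [0.0, -0.6]]
tcp [ 0.2658 -0.6204  0.2009] rpy [-180.    -0.  -156.8] | slide mm [-430.4  214.3   40.9] units [-2.869  1.428  0.273] turn -0.542 F [-0.8 -0.8 -1.3] w 0.0876 t 1.5
```

Request:
send_rows(moves=[{"slide": [0, 0, -0.27], "turn": 0, "gripper": 1}, {"slide": [0, 0, -0.53], "turn": 0, "gripper": 1}, {"slide": [0, 0, -0.67], "turn": -0.06, "gripper": 1}, {"slide": [0, 0, -0.67], "turn": -0.13, "gripper": 1}, {"slide": [0, 0, -0.67], "turn": -0.2, "gripper": 1}])

```text
time_s: 1.92
tcp_pos: [0.2662, -0.6211, 0.3038]
eef_rot: [-179.8, -0.0, -138.5]
contact_force: [0.1, 0.3, -0.9]
gripper_width: 0.0873
gripper_force: 0.0
```

Request:
send_rows(moves=[{"slide": [-0.2, 0.03, 0], "turn": -0.07, "gripper": 1}, {"slide": [-0.4, 0.06, 0], "turn": -0.14, "gripper": 1}, {"slide": [-0.6, 0.09, 0], "turn": -0.21, "gripper": 1}, {"slide": [-0.8, 0.12, 0], "turn": -0.28, "gripper": 1}, {"slide": [-1, 0.14, 0], "turn": -0.35, "gripper": 1}])

```text
time_s: 2.33
tcp_pos: [0.3654, -0.5047, 0.3016]
eef_rot: [-180.0, -0.0, -107.0]
contact_force: [1.2, -0.8, 0.9]
gripper_width: 0.0879
gripper_force: 0.0
```

```bash
python3 -c "
from h import *
go(.5778,-.2544,.17,-107.2)"
```

```text
tcp [ 0.3654 -0.5047  0.3016] rpy [-1.7998e+02 -1.0000e-02 -1.0701e+02] | slide mm [-301.5 -129.9  131.6] units [-2.01  -0.866  0.877] turn 0.002 F [ 1.2 -0.8  0.9] w 0.0879 t 2.3333
```

Request:
send_rows(moves=[{"slide": [-0.2, -0.09, 0], "turn": 0, "gripper": 1}, {"slide": [-0.4, -0.18, 0], "turn": 0, "gripper": 1}, {"slide": [-0.6, -0.27, 0], "turn": 0, "gripper": 1}, {"slide": [-0.8, -0.35, 0], "turn": 0, "gripper": 1}, {"slide": [-1, -0.43, 0], "turn": 0, "gripper": 1}])

```text
time_s: 2.75
tcp_pos: [0.4719, -0.3805, 0.3016]
eef_rot: [-180.0, -0.0, -107.3]
contact_force: [1.5, -0.3, -0.4]
gripper_width: 0.0876
gripper_force: 0.0
```

Request:
send_rows(moves=[{"slide": [-0.2, -0.09, 0.15], "turn": 0, "gripper": 0.85}, {"slide": [-0.4, -0.18, 0.3], "turn": 0, "gripper": 0.85}, {"slide": [-0.6, -0.27, 0.45], "turn": 0, "gripper": 0.85}, {"slide": [-0.8, -0.35, 0.6], "turn": 0, "gripper": 0.85}, {"slide": [-1, -0.43, 0.8], "turn": 0, "gripper": 0.85}])

```text
time_s: 3.17
tcp_pos: [0.5778, -0.2579, 0.1834]
eef_rot: [-179.8, 0.0, -107.3]
contact_force: [0.4, -0.1, -0.3]
gripper_width: 0.0746
gripper_force: 0.0
```

Run:
```python
from h import *
go(.5778,-.2544,.018,-107.2)
T=cap('top','t1.png');S=cap('side','s1.png')
a=cv2.imread('pics/t1.png');b=cv2.imread('pics/s1.png')
cv2.imwrite('pics/c2.png',np.hstack([cv2.resize(a[165:265,300:400],(400,400),interpolation=2),cv2.resize(b[130:230,280:380],(400,400),interpolation=2)]))
```

```text
tcp [ 0.5778 -0.2579  0.1834] rpy [-179.84    0.   -107.28] | slide mm [ -3.4   1.1 165.4] units [-0.022  0.007  1.103] turn -0.001 F [ 0.4 -0.1 -0.3] w 0.0746 t 3.1667
```

View pics/c2.png

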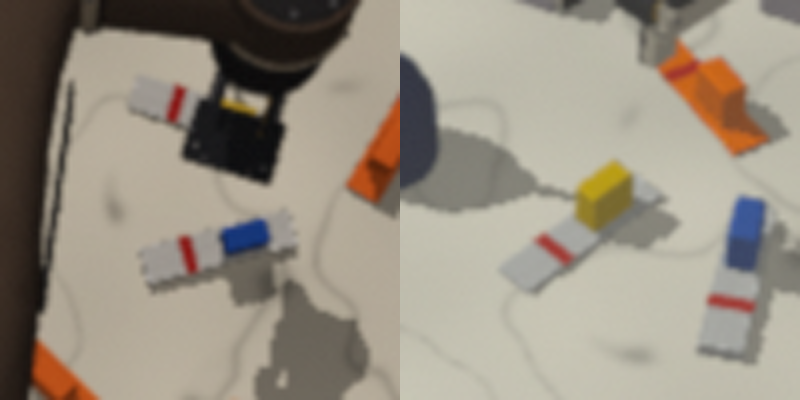

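The fingers straddle the yellow grip (crop (240,105)); the gauge is unmoved. I'll descend.

Request:
send_rows(moves=[{"slide": [-0.02, 0.007, 0.25], "turn": 0, "gripper": 0.8}, {"slide": [-0.02, 0.007, 0.5], "turn": 0, "gripper": 0.8}, {"slide": [-0.02, 0.007, 0.7], "turn": 0, "gripper": 0.8}, {"slide": [-0.02, 0.007, 0.85], "turn": 0, "gripper": 0.8}, {"slide": [-0.02, 0.007, 0.9], "turn": 0, "gripper": 0.8}])

```text
time_s: 3.68
tcp_pos: [0.5736, -0.2558, 0.0445]
eef_rot: [179.7, -0.0, -107.3]
contact_force: [-0.5, 0.4, -0.5]
gripper_width: 0.0701
gripper_force: 0.0
```

```bash
python3 -c "
from h import *
go(.5778,-.2544,.016,-107.2)"
```

```text
tcp [ 0.5736 -0.2558  0.0445] rpy [ 1.7970e+02 -2.0000e-02 -1.0735e+02] | slide mm [-2.6 -3.6 28.5] units [-0.017 -0.024  0.19 ] turn -0.002 F [-0.5  0.4 -0.5] w 0.0701 t 3.6833
```

Request:
send_rows(moves=[{"slide": [-0.01, -0.015, 0.1], "turn": 0, "gripper": 0.8}, {"slide": [-0.01, -0.015, 0.16], "turn": 0, "gripper": 0.8}, {"slide": [-0.01, -0.015, 0.19], "turn": 0, "gripper": 0.8}, {"slide": [-0.01, -0.015, 0.19], "turn": 0, "gripper": 0.7}, {"slide": [-0.01, -0.015, 0.19], "turn": 0, "gripper": 0.6}])

```text
time_s: 4.1
tcp_pos: [0.579, -0.2555, 0.0204]
eef_rot: [-179.9, -0.0, -107.3]
contact_force: [0.2, -0.0, 0.7]
gripper_width: 0.0617
gripper_force: 0.0
```

Request:
send_rows(newtons=25, moves=[{"slide": [0, 0, 0], "turn": 0, "gripper": 0.4}, {"slide": [0, 0, 0], "turn": 0, "gripper": 0.2}, {"slide": [0, 0, 0], "turn": 0, "gripper": 0.1}, {"slide": [0, 0, 0], "turn": 0, "gripper": 0.1}, {"slide": [0, 0, 0], "turn": 0, "gripper": 0.1}])

```text
time_s: 4.52
tcp_pos: [0.5788, -0.2553, 0.0199]
eef_rot: [-180.0, 0.0, -107.3]
contact_force: [-0.0, -0.5, 0.0]
gripper_width: 0.029
gripper_force: 0.0
```

Request:
send_rows(moves=[{"slide": [0, 0, 0], "turn": 0, "gripper": 0.1}, {"slide": [0, 0, 0], "turn": 0, "gripper": 0.1}, {"slide": [0, 0, 0], "turn": 0, "gripper": 0.1}, {"slide": [0, 0, 0], "turn": 0, "gripper": 0.1}, {"slide": [0, 0, 0], "turn": 0, "gripper": 0.1}])

```text
time_s: 4.93
tcp_pos: [0.5788, -0.2553, 0.0197]
eef_rot: [-180.0, -0.0, -107.3]
contact_force: [-0.2, 0.5, 1.8]
gripper_width: 0.009
gripper_force: 1.0
```

```bash
python3 -c "
from h import *
go(.5778,-.2544,.12,-107.2)"
```

```text
tcp [ 0.5788 -0.2553  0.0197] rpy [-179.98   -0.   -107.3 ] | slide mm [  -0.5    1.2 -100.3] units [-0.004  0.008 -0.669] turn -0.001 F [-0.2  0.5  1.8] w 0.009 t 4.9333
```

The fingers closed to 9 mm, so the grip isn't between them. Looking.

Run:
```python
from h import *
go(.5778,-.2544,.12,-107.2)
T=cap('top','t2.png');S=cap('side','s2.png')
a=cv2.imread('pics/t2.png');b=cv2.imread('pics/s2.png')
cv2.imwrite('pics/c3.png',np.hstack([cv2.resize(a[165:265,300:400],(400,400),interpolation=2),cv2.resize(b[130:230,280:380],(400,400),interpolation=2)]))
```

```text
tcp [ 0.5788 -0.2553  0.0197] rpy [-179.98   -0.   -107.3 ] | slide mm [  -0.5    1.2 -100.3] units [-0.004  0.008 -0.669] turn -0.001 F [-0.2  0.5  1.8] w 0.009 t 4.9333
```

View pics/c3.png

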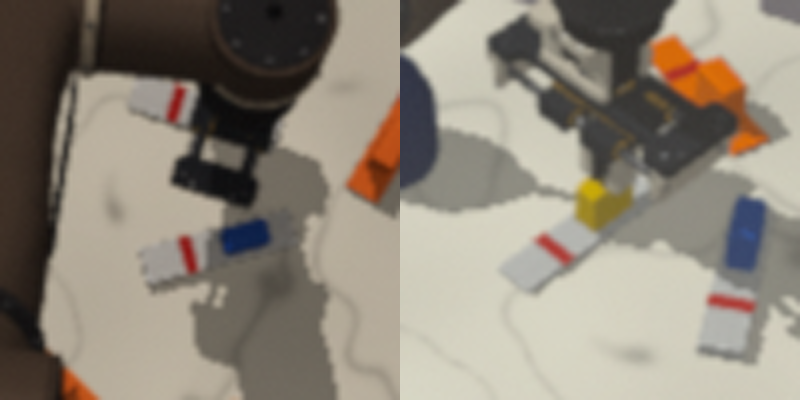

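Run:
```python
from h import *
T=cap('top');S=cap('side');s=get_state()
print(s)
p=np.array([.5778,-.2544]);w=np.radians(72.8);ax=np.array([np.cos(w),np.sin(w)])
for l in(.1,.055,.022,0,-.022,-.05):
  for z in (.005,.045): print(l,z,*[(q:=proj(c,[*(p+l*ax),z])).round(1) for c in(T,S)],'crop side',(400+(proj(S,[*(p+l*ax),z])-[280,130])*4).round() - [0,400],'crop top',((proj(T,[*(p+l*ax),z])-[300,165])*4).round())
print('tcp',((proj(T,s['tcp_pos'])-[300,165])*4),((proj(S,s['tcp_pos'])-[280,130])*4+[400,0]))
```

```text
{'time_s': 5.1333, 'joints': array([-6.14712246e+00,  2.59879962e+01, -1.70112527e+01,  6.08451178e-03,
       -4.69845969e+01, -1.11569044e+01]), 'qd': array([ 0.02794016, -0.01273647,  0.03478607,  0.09969893,  0.03541626,
        0.10228309]), 'joint_torque': array([-4.22550336e-03, -5.73386943e+01,  2.19483644e+01,  5.08527160e+00,
        2.07792880e-02,  7.20338767e-05]), 'tcp_pos': array([ 0.57879063, -0.25527709,  0.01967366]), 'eef_rot': array([-1.79983290e+02, -1.24013089e-03, -1.07299877e+02]), 'contact_force': array([ 0.49631156, -0.58721175,  3.25554578]), 'moment': array([-0.00811097,  0.08638722, -0.05262094]), 'gripper_force': 1.288908296119189, 'gripper_width': 0.008601652865790028}
0.1 0.005 [332.5 187.4] [308.3 199.7] crop side [513. 279.] crop top [130.  90.]
0.1 0.045 [332.7 185.5] [308.  191.2] crop side [512. 245.] crop top [131.  82.]
0.055 0.005 [343.5 190.9] [318.8 192.2] crop side [555. 249.] crop top [174. 103.]
0.055 0.045 [343.9 189. ] [318.7 183.6] crop side [555. 214.] crop top [176.  96.]
0.022 0.005 [351.5 193.4] [326.2 186.8] crop side [585. 227.] crop top [206. 114.]
0.022 0.045 [352.1 191.6] [326.3 178.2] crop side [585. 193.] crop top [209. 106.]
0 0.005 [356.9 195.1] [331.1 183.3] crop side [605. 213.] crop top [228. 120.]
0 0.045 [357.6 193.3] [331.4 174.7] crop side [605. 179.] crop top [231. 113.]
-0.022 0.005 [362.3 196.7] [336.  179.8] crop side [624. 199.] crop top [249. 127.]
-0.022 0.045 [363.1 195. ] [336.3 171.2] crop side [625. 165.] crop top [253. 120.]
-0.05 0.005 [369.2 198.9] [342.  175.4] crop side [648. 182.] crop top [277. 136.]
-0.05 0.045 [370.1 197.2] [342.5 166.8] crop side [650. 147.] crop top [281. 129.]
tcp [229.63744339 116.69740472] [604.32047344 199.43748011]
```

Run:
```python
import cv2
b=cv2.imread('pics/s2.png')
cv2.imwrite('pics/c4.png',cv2.resize(b[135:200,300:365],(600,600),interpolation=2))
```

```text
(no output)
```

View pics/c4.png

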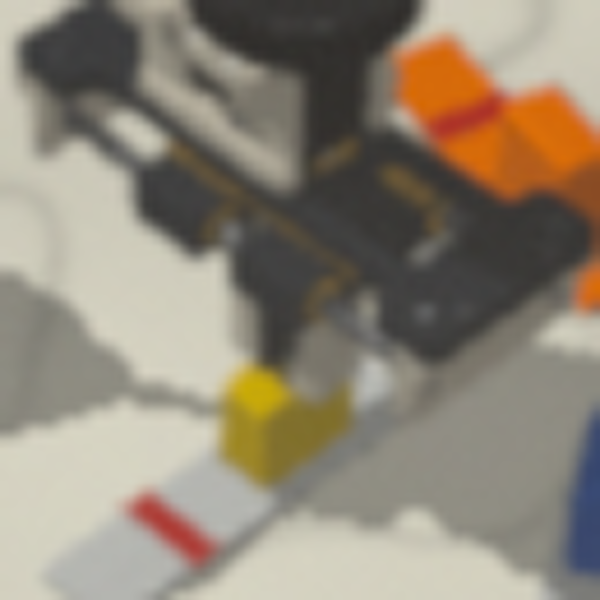

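Request:
send_rows(moves=[{"slide": [0, 0, 0], "turn": 0, "gripper": 0.8}, {"slide": [0, 0, 0], "turn": 0, "gripper": 0.8}, {"slide": [0, 0, 0], "turn": 0, "gripper": 0.8}, {"slide": [0, 0, 0], "turn": 0, "gripper": 0.8}, {"slide": [0, 0, 0], "turn": 0, "gripper": 0.8}])

```text
time_s: 5.55
tcp_pos: [0.5794, -0.2555, 0.0204]
eef_rot: [-179.9, -0.0, -107.3]
contact_force: [-0.5, -0.1, 7.2]
gripper_width: 0.0366
gripper_force: 3.3
```

Request:
send_rows(moves=[{"slide": [0, 0, 0], "turn": 0, "gripper": 0.8}, {"slide": [0, 0, 0], "turn": 0, "gripper": 0.8}, {"slide": [0, 0, 0], "turn": 0, "gripper": 0.8}, {"slide": [0, 0, 0], "turn": 0, "gripper": 0.8}, {"slide": [0, 0, 0], "turn": 0, "gripper": 0.8}])

```text
time_s: 5.97
tcp_pos: [0.578, -0.2551, 0.019]
eef_rot: [179.9, 0.0, -107.3]
contact_force: [-0.5, 0.1, -0.6]
gripper_width: 0.0677
gripper_force: 0.0
```

Run:
```python
from h import *
S=cap('side','s3.png');go(.5778,-.2544,.016,-107.2)
b=cv2.imread('pics/s3.png')
cv2.imwrite('pics/c5.png',cv2.resize(b[135:200,295:375],(738,600),interpolation=2))
s=get_state();p=np.array(s['tcp_pos']);w=np.radians(72.8);n=np.array([-np.sin(w),np.cos(w),0])
for h in(-.045,-.035,0,.035,.045):
  for dz in(0,.025): print(h,dz,((proj(S,p+h*n+[0,0,dz])-[295,135])*9.23).round())
```

```text
tcp [ 0.578  -0.255   0.0189] rpy [ 179.92    0.   -107.32] | slide mm [-0.6  0.3  2.9] units [-0.004  0.002  0.019] turn -0.001 F [ 0.2 -0.4  0.8] w 0.069 t 6.0167
-0.045 0 [245. 349.]
-0.045 0.025 [245. 299.]
-0.035 0 [265. 364.]
-0.035 0.025 [265. 314.]
0 0 [335. 417.]
0 0.025 [336. 367.]
0.035 0 [407. 471.]
0.035 0.025 [409. 421.]
0.045 0 [428. 487.]
0.045 0.025 [430. 437.]
```

View pics/c5.png

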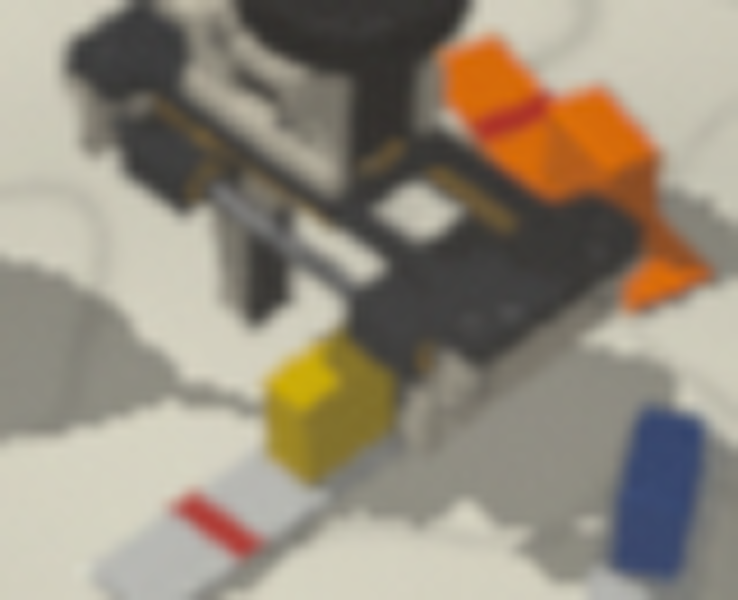

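The open fingertips, at (255,322) and (425,450), appear about 15 mm higher than the reported TCP suggests, so they rode over the grip top. I'll go lower, then close.

Request:
send_rows(moves=[{"slide": [0, 0, 0.03], "turn": 0, "gripper": 0.7}, {"slide": [0, 0, 0.05], "turn": 0, "gripper": 0.7}, {"slide": [0, 0, 0.07], "turn": 0, "gripper": 0.7}, {"slide": [0, 0, 0.07], "turn": 0, "gripper": 0.6}, {"slide": [0, 0, 0.07], "turn": 0, "gripper": 0.6}])

```text
time_s: 6.43
tcp_pos: [0.5783, -0.2552, 0.0085]
eef_rot: [179.9, -0.0, -107.3]
contact_force: [0.2, -0.1, 0.1]
gripper_width: 0.0545
gripper_force: 0.0
```

Request:
send_rows(newtons=25, moves=[{"slide": [0, 0, 0], "turn": 0, "gripper": 0.2}, {"slide": [0, 0, 0], "turn": 0, "gripper": 0.2}, {"slide": [0, 0, 0], "turn": 0, "gripper": 0.2}, {"slide": [0, 0, 0], "turn": 0, "gripper": 0.2}, {"slide": [0, 0, 0], "turn": 0, "gripper": 0.2}])

```text
time_s: 6.85
tcp_pos: [0.5788, -0.2553, 0.0092]
eef_rot: [-180.0, 0.0, -107.3]
contact_force: [-0.3, -0.6, 0.8]
gripper_width: 0.0244
gripper_force: 0.7
```

Request:
send_rows(moves=[{"slide": [0, 0, 0], "turn": 0, "gripper": 0.2}, {"slide": [0, 0, 0], "turn": 0, "gripper": 0.2}, {"slide": [0, 0, 0], "turn": 0, "gripper": 0.2}, {"slide": [0, 0, 0], "turn": 0, "gripper": 0.2}, {"slide": [0, 0, 0], "turn": 0, "gripper": 0.2}])

```text
time_s: 7.27
tcp_pos: [0.5788, -0.2553, 0.0092]
eef_rot: [-180.0, -0.0, -107.3]
contact_force: [0.5, -0.1, 1.1]
gripper_width: 0.024
gripper_force: 25.0
```

Gripped at 24 mm width and 25 N. I'll lift, then check.

Request:
send_rows(moves=[{"slide": [0, 0, -0.1], "turn": 0, "gripper": 0.2}, {"slide": [0, 0, -0.25], "turn": 0, "gripper": 0.2}, {"slide": [0, 0, -0.4], "turn": 0, "gripper": 0.2}, {"slide": [0, 0, -0.5], "turn": 0, "gripper": 0.2}, {"slide": [0, 0, -0.55], "turn": 0, "gripper": 0.2}])

```text
time_s: 7.68
tcp_pos: [0.5794, -0.2554, 0.0936]
eef_rot: [-179.9, 0.0, -107.3]
contact_force: [0.4, 0.0, -1.2]
gripper_width: 0.0238
gripper_force: 25.0
```

Request:
send_rows(moves=[{"slide": [-0.15, 0.07, 0], "turn": -0.06, "gripper": 0.2}, {"slide": [-0.35, 0.15, 0], "turn": -0.12, "gripper": 0.2}, {"slide": [-0.55, 0.24, 0], "turn": -0.19, "gripper": 0.2}, {"slide": [-0.75, 0.32, 0], "turn": -0.26, "gripper": 0.2}, {"slide": [-0.95, 0.4, 0], "turn": -0.33, "gripper": 0.2}])

```text
time_s: 8.1
tcp_pos: [0.5625, -0.1001, 0.0907]
eef_rot: [179.9, 0.0, -77.3]
contact_force: [0.3, 0.5, -1.2]
gripper_width: 0.024
gripper_force: 25.0
```

```bash
python3 -c "
from h import *
go(.5444,.0844,.085,-77.4)
print(get_state()['gripper_force'])"
```

```text
tcp [ 0.5625 -0.1001  0.0907] rpy [ 1.7992e+02  3.0000e-02 -7.7340e+01] | slide mm [-184.   -22.8    5.7] units [-1.227 -0.152  0.038] turn 0.001 F [ 0.3  0.5 -1.2] w 0.024 t 8.1
24.959395229816437
```

Request:
send_rows(moves=[{"slide": [-0.2, -0.02, 0], "turn": 0, "gripper": 0.2}, {"slide": [-0.4, -0.05, 0], "turn": 0, "gripper": 0.2}, {"slide": [-0.6, -0.08, 0], "turn": 0, "gripper": 0.2}, {"slide": [-0.8, -0.11, 0], "turn": 0, "gripper": 0.2}, {"slide": [-1, -0.14, 0], "turn": 0, "gripper": 0.2}])

```text
time_s: 8.52
tcp_pos: [0.551, 0.0509, 0.0908]
eef_rot: [179.9, 0.0, -77.6]
contact_force: [0.0, 1.0, -1.3]
gripper_width: 0.0236
gripper_force: 25.0
```

Request:
send_rows(moves=[{"slide": [-0.1, -0.01, 0], "turn": 0, "gripper": 0.2}, {"slide": [-0.17, -0.01, 0], "turn": 0, "gripper": 0.2}, {"slide": [-0.2, -0.01, 0], "turn": 0, "gripper": 0.2}, {"slide": [-0.2, -0.01, 0], "turn": 0, "gripper": 0.2}, {"slide": [-0.2, -0.01, 0], "turn": 0, "gripper": 0.2}])

```text
time_s: 8.93
tcp_pos: [0.5468, 0.0786, 0.0912]
eef_rot: [180.0, -0.0, -77.6]
contact_force: [-0.0, -0.7, -1.0]
gripper_width: 0.0235
gripper_force: 25.0
```

Run:
```python
from h import *
T=cap('top','t6.png');S=cap('side','s6.png')
go(.5444,.0844,.042,-77.4)
a=cv2.imread('pics/t6.png');b=cv2.imread('pics/s6.png')
cv2.imwrite('pics/c6.png',np.hstack([cv2.resize(a[170:245,190:310],(480,300),interpolation=2)[:, :300] if 0 else cv2.resize(a[165:265,220:300],(400,500),interpolation=2),cv2.resize(b[200:300,240:320],(400,500),interpolation=2)]))
```

```text
tcp [0.547  0.0783 0.0914] rpy [ 1.7998e+02 -1.0000e-02 -7.7670e+01] | slide mm [-6.5  1.2 49.4] units [-0.044  0.008  0.329] turn -0.003 F [ 0.2 -0.1 -1.4] w 0.0239 t 9.0333
```

View pics/c6.png

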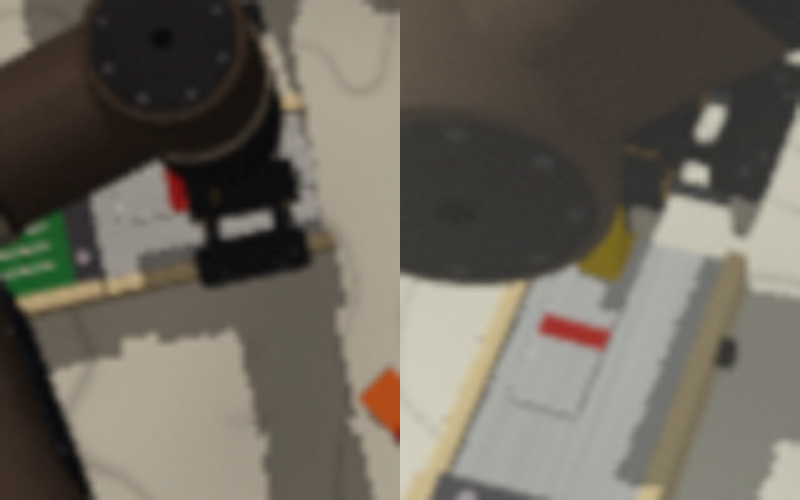

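The band is at side crop (574,332), the nose at (547,398), level and parallel to the deck. Checking numerically and computing the descent.

```bash
cat >> h.py <<'E'
def red(c,lo,hi):
    i=c['img'].astype(int);m=((i[...,0]>110)&(i[...,1]<80)&(i[...,2]<90)).astype(np.uint8)
    m2=np.zeros_like(m);m2[lo[1]:hi[1],lo[0]:hi[0]]=m[lo[1]:hi[1],lo[0]:hi[0]]
    M=cv2.moments(m2,True);return (np.array([M['m10'],M['m01']])/max(M['m00'],1)).round(2),M['m00']
E
python3 - <<'E'
from h import *
S=cap('side');s=get_state();p=np.array(s['tcp_pos'])
w=np.radians(s['eef_rot'][2]+180.1);u=np.array([np.cos(w),np.sin(w)])
q=red(S,(255,255),(300,280));z=p[2]-.0092+.005
print(q,'band ray',ray(S,*q[0],z).round(4),'pred',(p[:2]+.055*u).round(4), 'nose',ray(S,269,279.2,z).round(4),'pred',(p[:2]+.1*u).round(4))
E
```

```text
(array([274.43, 265.92]), 37.0) band ray [0.5351 0.133  0.0872] pred [0.5352 0.132 ] nose [0.526  0.1717 0.0872] pred [0.5255 0.1759]
```

Request:
send_rows(moves=[{"slide": [-0.02, 0.005, 0.06], "turn": 0, "gripper": 0.2}, {"slide": [-0.04, 0.008, 0.12], "turn": 0, "gripper": 0.2}, {"slide": [-0.04, 0.008, 0.18], "turn": 0, "gripper": 0.2}, {"slide": [-0.04, 0.008, 0.24], "turn": 0, "gripper": 0.2}, {"slide": [-0.04, 0.008, 0.28], "turn": 0, "gripper": 0.2}])

```text
time_s: 9.5
tcp_pos: [0.5438, 0.0846, 0.0477]
eef_rot: [179.9, -0.0, -77.6]
contact_force: [0.0, 0.0, -1.1]
gripper_width: 0.0236
gripper_force: 25.0
```

Run:
```python
from h import *
S=cap('side')
go(.5444,.0844,.040,-77.3)
```

```text
tcp [0.5433 0.0844 0.0469] rpy [ 1.7981e+02 -3.0000e-02 -7.7630e+01] | slide mm [ 0.2 -1.1  6.9] units [ 0.001 -0.007  0.046] turn -0.004 F [-0.3  0.3 -2.2] w 0.0235 t 9.55
```

Request:
send_rows(moves=[{"slide": [0, -0.005, 0.015], "turn": 0, "gripper": 0.2}, {"slide": [0, -0.005, 0.025], "turn": 0, "gripper": 0.2}, {"slide": [0, -0.005, 0.035], "turn": 0, "gripper": 0.2}, {"slide": [0, -0.005, 0.04], "turn": 0, "gripper": 0.2}, {"slide": [0, -0.005, 0.043], "turn": 0, "gripper": 0.2}])

```text
time_s: 9.97
tcp_pos: [0.5455, 0.0851, 0.0432]
eef_rot: [-180.0, 0.0, -77.6]
contact_force: [0.9, 0.4, -1.1]
gripper_width: 0.0238
gripper_force: 25.0
```

Request:
send_rows(moves=[{"slide": [0, 0, 0], "turn": 0, "gripper": 0.2}, {"slide": [0, 0, 0.005], "turn": 0, "gripper": 0.2}, {"slide": [0, 0, 0.005], "turn": 0, "gripper": 0.2}, {"slide": [0, 0, 0.005], "turn": 0, "gripper": 0.2}, {"slide": [0, 0, 0.005], "turn": 0, "gripper": 0.2}])

```text
time_s: 10.38
tcp_pos: [0.5453, 0.085, 0.0424]
eef_rot: [-180.0, 0.0, -77.6]
contact_force: [0.1, -0.6, -2.8]
gripper_width: 0.0238
gripper_force: 25.0
```

Request:
send_rows(moves=[{"slide": [0, 0, 0.005], "turn": 0, "gripper": 0.2}, {"slide": [0, 0, 0.01], "turn": 0, "gripper": 0.2}, {"slide": [0, 0, 0.014], "turn": 0, "gripper": 0.2}, {"slide": [0, 0, 0.014], "turn": 0, "gripper": 0.2}, {"slide": [0, 0, 0.014], "turn": 0, "gripper": 0.2}])

```text
time_s: 10.8
tcp_pos: [0.5453, 0.085, 0.0401]
eef_rot: [180.0, -0.0, -77.6]
contact_force: [-0.2, -0.5, -1.6]
gripper_width: 0.0237
gripper_force: 25.0
```

Request:
send_rows(moves=[{"slide": [0, 0, 0.004], "turn": 0, "gripper": 0.2}, {"slide": [0, 0, 0.004], "turn": 0, "gripper": 0.2}, {"slide": [0, 0, 0.008], "turn": 0, "gripper": 0.2}, {"slide": [0, 0, 0.008], "turn": 0, "gripper": 0.2}, {"slide": [0, 0, 0.008], "turn": 0, "gripper": 0.2}])

```text
time_s: 11.22
tcp_pos: [0.5454, 0.0851, 0.0391]
eef_rot: [-180.0, 0.0, -77.6]
contact_force: [-0.1, -0.4, 0.5]
gripper_width: 0.0234
gripper_force: 25.0
```

Run:
```python
from h import *
S=cap('side')
go(.5301,.1478,.040,-77.3)
s=get_state();p=np.array(s['tcp_pos'])
q=red(S,(240,240),(300,285));print(q,ray(S,*q[0],.036).round(4))
w=np.radians(102.4);print(p[:2]+.055*np.array([np.cos(w),np.sin(w)]))
```

```text
tcp [0.5454 0.085  0.0391] rpy [-179.99    0.    -77.61] | slide mm [-64.6   1.5  -0.9] units [-0.431  0.01  -0.006] turn -0.003 F [-0.1 -0.6  0.5] w 0.0242 t 11.2667
(array([274.92, 278.48]), 40.0) [0.534  0.1402 0.036 ]
[0.53360256 0.13876297]
```

The gauge is touching the deck. I'll slide it in along the tool's -x.

Request:
send_rows(moves=[{"slide": [-0.06, 0.004, 0], "turn": 0, "gripper": 0.2}, {"slide": [-0.12, 0.008, 0], "turn": 0, "gripper": 0.2}, {"slide": [-0.18, 0.012, 0], "turn": 0, "gripper": 0.2}, {"slide": [-0.24, 0.012, 0], "turn": 0, "gripper": 0.2}, {"slide": [-0.3, 0.012, 0], "turn": 0, "gripper": 0.2}])

```text
time_s: 11.68
tcp_pos: [0.5337, 0.1297, 0.0391]
eef_rot: [-180.0, -0.0, -77.6]
contact_force: [0.1, -1.3, 1.2]
gripper_width: 0.0238
gripper_force: 25.0
```

Request:
send_rows(moves=[{"slide": [-0.04, 0, 0], "turn": 0, "gripper": 0.2}, {"slide": [-0.08, 0, 0], "turn": 0, "gripper": 0.2}, {"slide": [-0.11, 0, 0], "turn": 0, "gripper": 0.2}, {"slide": [-0.13, 0, 0], "turn": 0, "gripper": 0.2}, {"slide": [-0.135, 0, 0], "turn": 0, "gripper": 0.2}])

```text
time_s: 12.1
tcp_pos: [0.5296, 0.1488, 0.0391]
eef_rot: [-180.0, -0.0, -77.6]
contact_force: [0.4, -2.1, 2.0]
gripper_width: 0.0236
gripper_force: 25.0
```

Request:
send_rows(moves=[{"slide": [0, 0, 0], "turn": 0, "gripper": 0.2}, {"slide": [0, 0, 0], "turn": 0, "gripper": 0.2}, {"slide": [0, 0, 0], "turn": 0, "gripper": 0.2}, {"slide": [0, 0, 0], "turn": 0, "gripper": 0.2}, {"slide": [0, 0, 0], "turn": 0, "gripper": 0.2}])

```text
time_s: 12.52
tcp_pos: [0.5297, 0.1485, 0.0391]
eef_rot: [-180.0, 0.0, -77.6]
contact_force: [0.1, 2.3, 1.7]
gripper_width: 0.0237
gripper_force: 25.0
```

Run:
```python
from h import *
S=cap('side','s7.png')
go(.5301,.1478,.039,-77.3)
q=red(S,(240,250),(300,320));print(q,ray(S,*q[0],.035).round(4))
b=cv2.imread('pics/s7.png')
cv2.imwrite('pics/c7.png',cv2.resize(b[250:340,230:320],(600,600),interpolation=2))
```

```text
tcp [0.5298 0.1485 0.0391] rpy [-1.7998e+02  2.0000e-02 -7.7620e+01] | slide mm [ 0.8 -0.2  0.1] units [ 0.005 -0.001  0.001] turn -0.004 F [0.  1.4 3.1] w 0.0231 t 12.5667
(array([0., 0.]), 0.0) [ 2.6029 -0.5231  0.035 ]
```

View pics/c7.png

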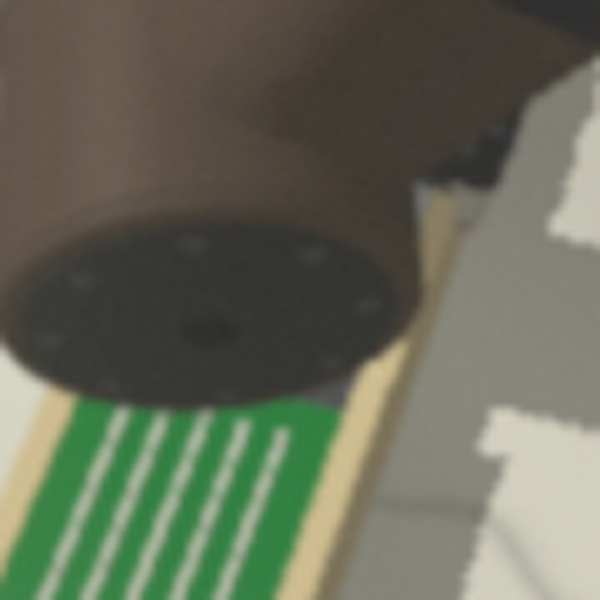

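The wrist hides the knife edge. I'll release, rise clear and measure.

Request:
send_rows(moves=[{"slide": [0, 0, 0], "turn": 0, "gripper": 0.55}, {"slide": [0, 0, 0], "turn": 0, "gripper": 0.55}, {"slide": [0, 0, 0], "turn": 0, "gripper": 0.55}, {"slide": [0, 0, 0], "turn": 0, "gripper": 0.55}, {"slide": [0, 0, 0], "turn": 0, "gripper": 0.55}])

```text
time_s: 12.98
tcp_pos: [0.5294, 0.1482, 0.0388]
eef_rot: [180.0, -0.0, -77.6]
contact_force: [1.0, -0.4, -0.7]
gripper_width: 0.0471
gripper_force: 0.0
```

Request:
send_rows(moves=[{"slide": [0, 0, 0], "turn": 0, "gripper": 0.55}, {"slide": [0, 0, -0.1], "turn": 0, "gripper": 0.55}, {"slide": [0, 0, -0.3], "turn": 0, "gripper": 0.55}, {"slide": [0, 0, -0.55], "turn": 0, "gripper": 0.55}, {"slide": [0, 0, -0.8], "turn": 0, "gripper": 0.55}])

```text
time_s: 13.4
tcp_pos: [0.5289, 0.1479, 0.1598]
eef_rot: [179.9, -0.0, -77.6]
contact_force: [1.0, 0.9, 0.1]
gripper_width: 0.0482
gripper_force: 0.0
```

Request:
send_rows(moves=[{"slide": [0.2, 0, -0.2], "turn": 0, "gripper": 0.55}, {"slide": [0.4, 0, -0.4], "turn": 0, "gripper": 0.55}, {"slide": [0.6, 0, -0.6], "turn": 0, "gripper": 0.55}, {"slide": [0.8, 0, -0.6], "turn": 0, "gripper": 0.55}, {"slide": [1, 0, -0.6], "turn": 0, "gripper": 0.55}])

```text
time_s: 13.82
tcp_pos: [0.563, 0.0008, 0.2519]
eef_rot: [-179.7, 0.0, -77.6]
contact_force: [1.3, 0.3, -0.9]
gripper_width: 0.0479
gripper_force: 0.0
```

Request:
send_rows(moves=[{"slide": [0.2, 0, 0], "turn": 0, "gripper": 0.55}, {"slide": [0.4, 0, 0], "turn": 0, "gripper": 0.55}, {"slide": [0.6, 0, 0], "turn": 0, "gripper": 0.55}, {"slide": [0.8, 0, 0], "turn": 0, "gripper": 0.55}, {"slide": [1, 0, 0], "turn": 0, "gripper": 0.55}])

```text
time_s: 14.23
tcp_pos: [0.594, -0.1461, 0.249]
eef_rot: [180.0, 0.0, -77.6]
contact_force: [0.2, 0.4, 0.7]
gripper_width: 0.0481
gripper_force: 0.0
```

Run:
```python
from h import *
T=cap('top','t8.png');S=cap('side','s8.png')
print(get_state()['tcp_pos'],red(S,(240,250),(300,320)),red(T,(200,180),(290,240)))
a=cv2.imread('pics/t8.png');b=cv2.imread('pics/s8.png')
cv2.imwrite('pics/c8.png',np.hstack([cv2.resize(a[180:240,215:275],(400,400),interpolation=2),cv2.resize(b[260:320,245:305],(400,400),interpolation=2)]))
for z,l in((.045+.03,-.055),(.044,0)):
  pass
e=np.array([.517,.2025]);w=np.radians(102.7);u=np.array([np.cos(w),np.sin(w)]);n=np.array([-u[1],u[0]])
for l in(-.055-.05,-.055-.022,-.055+.022,-.006,0):
  for y in(-.018,0,.018):
    print(round(l,3),y,*[((proj(c,[*(e+l*u+y*n),.035 if l!=0 else .044])-o)*6.667+x).round() for c,o,x in((T,[215,180],[0,0]),(S,[245,260],[400,0]))])
```

```text
[ 0.59404014 -0.14812382  0.24823993] (array([0., 0.]), 0.0) (array([0., 0.]), 0.0)
-0.105 -0.018 [329. 121.] [599.  30.]
-0.105 0 [335. 152.] [642.  41.]
-0.105 0.018 [341. 182.] [684.  52.]
-0.077 -0.018 [281. 132.] [575.  88.]
-0.077 0 [287. 162.] [618. 100.]
-0.077 0.018 [293. 192.] [660. 111.]
-0.033 -0.018 [206. 148.] [535. 183.]
-0.033 0 [212. 178.] [579. 195.]
-0.033 0.018 [218. 208.] [622. 207.]
-0.006 -0.018 [160. 157.] [509. 244.]
-0.006 0 [166. 188.] [554. 256.]
-0.006 0.018 [172. 218.] [598. 268.]
0 -0.018 [148. 157.] [501. 247.]
0 0 [154. 188.] [546. 259.]
0 0.018 [159. 218.] [590. 271.]
```

View pics/c8.png

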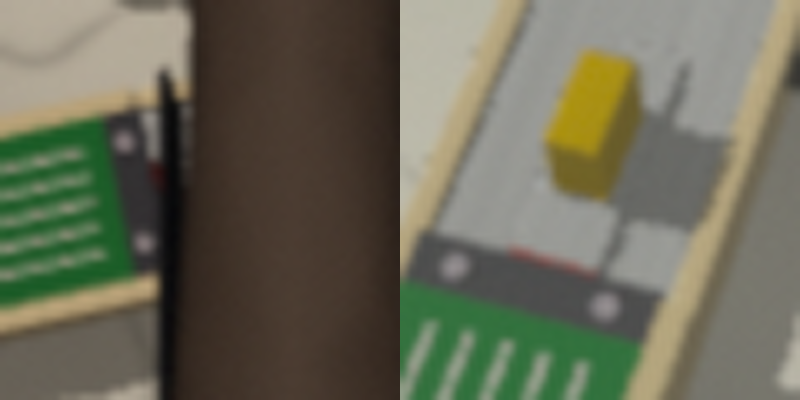

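The red band's rear sliver shows right at the knife edge, at side crop (510,249)–(598,273). The grip's front foot is at (581,192) against (579,195) predicted, so the gauge is within about 2 mm, straight and central. Handing in.

```bash
python3 -c "
from h import *
print(order.close_job())"
```

```text
the job is handed in; nothing more can be done
None
```

The job is handed in: the yellow gauge lies released on the deck with its nose in the slot and the red band about 1–2 mm short of centred under the knife edge, by the side camera. It looks straight and about mid-width. The first grasp closed on nothing and I re-gripped lower; I saw no sign that the blue gauge or anything else moved, though I did not re-measure them all. The hand-in call returned no verdict.

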